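# Clear and reload the bend-test bed

## Task

With the scraper, sweep all the broken pieces along the sprung test table into the black tray, without touching the pieces with the fingers, then stand the scraper back squarely on its rubber mat. Then lay every whole bar from the foam pad flat and square across both support rails, centred, with a clear gap (25 mm or more from centre to centre) between bars, and last set the loading beam along the channel direction on top of them, centred and level, resting on every bar. Be gentle: never push the sprung table down by 5 mm (20 N), hold the brittle bars with a light grip (no finger presses with more than 40 N), and leave the mug, bottle and case where they are.

Things in the scene. Friction and masses are not known exactly. Their poses are not given: they have to be found in the camera images.
- pan_mid (a point): Centre of the top face of the sprung steel table, 62 mm above the bench; z up, y along the sweeping channel. Plate 150 (x) by 250 (y), 14 mm thick, on a narrower foot. Two dark support rails run the full length along y at x = -57.5 and +57.5 mm, each 11 mm wide, 25 mm high; between them a channel 104 mm wide, open at both ends.
- pan (a joint): How far the sprung table is pushed down, m; 0 at rest, positive down, 4 N per mm, stop at 8 mm. Overloaded from 5 mm (20 N).
- tray: Black open tray, fixed, 150 (x) by 190 (y) by 35 mm high, wall and floor 4 mm; origin under its centre; axes parallel to the table's. It stands on the bench at one end of the channel (at +y or -y, 210 mm from pan_mid), its near rim tucked 10 mm under the plate's end.
- pad: Blue foam block, fixed, 130 (x) by 160 (y) by 65 mm high, at the other end of the channel; origin under its centre; axes parallel to the table's.
- mat: Black rubber mat on the bench, fixed, 80 (x) by 140 (y) by 3 mm thick; origin under its centre.
- scraper: Loose scraper block, 0.22 kg, standing on the mat: grey base 40 (x) by 94 (y) by 22 mm high, on it an upright wooden grip 22 (x) by 60 (y) mm, from 22 to 84 mm above the underside. Origin at the centre of the underside, z up. The base's long side (y) fits across the channel with 5 mm to spare at each side.
- frag_0: Broken piece of a white ceramic bar, 62 (x) by 16 (y) by 14 mm high, lying on the table plate in the channel; origin at the centre of the underside. Two to four of the pieces are there.
- frag_1: Broken piece of a white ceramic bar, 58 (x) by 16 (y) by 14 mm high, lying on the table plate in the channel; origin at the centre of the underside. Two to four of the pieces are there.
- frag_2: Broken piece of a white ceramic bar, 60 (x) by 16 (y) by 14 mm high, lying on the table plate in the channel; origin at the centre of the underside. Two to four of the pieces are there.
- frag_3: Broken piece of a white ceramic bar, 56 (x) by 16 (y) by 14 mm high, lying on the table plate in the channel; origin at the centre of the underside. Two to four of the pieces are there.
- bar_0: Whole white ceramic test bar, brittle, 0.13 kg, 150 (x) by 16 (y) by 14 mm high, lying on the foam pad; origin at the centre of the underside. Two or three bars are there.
- bar_1: Whole white ceramic test bar, brittle, 0.13 kg, 150 (x) by 16 (y) by 14 mm high, lying on the foam pad; origin at the centre of the underside. Two or three bars are there.
- bar_2: Whole white ceramic test bar, brittle, 0.13 kg, 150 (x) by 16 (y) by 14 mm high, lying on the foam pad; origin at the centre of the underside. Two or three bars are there.
- beam: Loose steel loading beam, 0.3 kg, lying on the bench: bar 24 (x) by 170 (y) by 20 mm high, on its middle an upright black grip block 22 (x) by 44 (y) mm, from 20 to 54 mm above the underside. Origin at the centre of the underside, z up.
- mug: Bystander: blue mug, 80 mm wide, 95 mm high; origin under its centre.
- bottle: Bystander: white bottle, 64 mm wide, 120 mm high; origin under its centre.
- case: Bystander: black instrument case, 80 (x) by 150 (y) by 28 mm high; origin under its centre.
There are look-alikes about, which are no part of the job. Leave any purple look-alike of the frag_1 alone. Leave any pink look-alike of the bar_1 alone.

How it is judged:
On the way, in this order (a step that is already met when the one before it is completed fails the run):
1. all broken pieces lie in the tray (x of frag_0 in the frame of tray between -0.075 and 0.075 m and y of frag_0 in the frame of tray between -0.095 and 0.095 m and height (world z) of each of frag_0, frag_1, frag_2, frag_3 below 0.052 m and linear speed of each of frag_0, frag_1, frag_2, frag_3 below 0.03 m/s and x of frag_1 in the frame of tray between -0.075 and 0.075 m and y of frag_1 in the frame of tray between -0.095 and 0.095 m and x of frag_2 in the frame of tray between -0.075 and 0.075 m and y of frag_2 in the frame of tray between -0.095 and 0.095 m and x of frag_3 in the frame of tray between -0.075 and 0.075 m and y of frag_3 in the frame of tray between -0.095 and 0.095 m), for 0.2 s.
2. the scraper stands released, square on its mat (horizontal distance between scraper and mat below 0.03 m and angle between scraper's own z axis and vertical below 0.1 rad and height (world z) of scraper below 0.008 m and angle between the x axis of scraper and the x axis of mat, either way round below 0.35 rad and linear speed of scraper below 0.02 m/s and contact force between the fingers and scraper below 0.1 N), for 0.2 s.
3. all whole bars lie across both rails, released (x of bar_0 in the frame of pan_mid between -0.014 and 0.014 m and y of bar_0 in the frame of pan_mid between -0.115 and 0.115 m and z of bar_0 in the frame of pan_mid between 0.02 and 0.03 m and angle between the x axis of each of bar_0, bar_1, bar_2 and the x axis of pan_mid, either way round below 0.15 rad and angle between each of bar_0, bar_1, bar_2's own z axis and vertical below 0.1 rad and linear speed of each of bar_0, bar_1, bar_2 below 0.02 m/s and contact force between the fingers and bar_0 below 0.1 N and x of bar_1 in the frame of pan_mid between -0.014 and 0.014 m and y of bar_1 in the frame of pan_mid between -0.115 and 0.115 m and z of bar_1 in the frame of pan_mid between 0.02 and 0.03 m and contact force between the fingers and bar_1 below 0.1 N and x of bar_2 in the frame of pan_mid between -0.014 and 0.014 m and y of bar_2 in the frame of pan_mid between -0.115 and 0.115 m and z of bar_2 in the frame of pan_mid between 0.02 and 0.03 m and contact force between the fingers and bar_2 below 0.1 N and distance between each of bar_1, bar_2 and bar_0 above 0.025 m and distance between bar_2 and bar_1 above 0.025 m), for 0.2 s.
4. the loading beam rests level on every bar, released (x of beam in the frame of pan_mid between -0.014 and 0.014 m and z of beam in the frame of pan_mid between 0.034 and 0.044 m and angle between the y axis of beam and the y axis of pan_mid, either way round below 0.15 rad and angle between beam's own z axis and vertical below 0.07 rad and linear speed of beam below 0.02 m/s and contact force between the fingers and beam below 0.1 N and y of bar_0 in the frame of beam between -0.085 and 0.085 m and y of bar_1 in the frame of beam between -0.085 and 0.085 m and y of bar_2 in the frame of beam between -0.085 and 0.085 m), for 0.2 s.
At the end, for the whole second after the job is handed in: Pieces in the tray; scraper upright, within 30 mm and 20 degrees of square on the mat; every bar flat across both rails, within 14 mm of the centre line, 8 degrees of square, centres over 25 mm apart; beam level on every bar, same limits; all released and still (all of step 1 and all of step 2 and all of step 3 and all of step 4); the robot touches nothing.
It fails at once if the sprung table is pushed down 5 mm or more (20 N) (value of joint pan above 0.005 m).
It fails at once if the fingers squeeze a bar with more than 45 N each (contact force between the fingers and bar_0 above 90 N or contact force between the fingers and bar_1 above 90 N or contact force between the fingers and bar_2 above 90 N).
It fails at once if the fingers touch a broken piece (contact force between the fingers and frag_0 above 1 N or contact force between the fingers and frag_1 above 1 N or contact force between the fingers and frag_2 above 1 N or contact force between the fingers and frag_3 above 1 N).
It fails at once if a bystander is moved by more than 3 cm (distance of any of mug, bottle, case from where it was at the start of the episode above 0.03 m).
Of bar_0, bar_1, bar_2 only 2 to 3 are there at a start; the rules pass over those that are not, and their reading is None.
Of frag_0, frag_1, frag_2, frag_3 only 2 to 4 are there at a start; the rules pass over those that are not, and their reading is None.
At some moment in a run one of scraper may be knocked a few centimetres aside while the robot is not near it.
It also fails if it takes over 210 s, if anything falls off the work surface, if the arm or the gripper's body presses on something with over 40 N, if the wrist force passes 120 N, or if a joint passes its speed limit or range.

## Robot

A 6-joint arm with a two-finger parallel gripper is mounted at the origin on the work surface. World frame = base frame: x ahead of the robot, y to its left, z up, the work surface at z = 0. Lengths are in m, angles in rad, forces in N, time in s.
With the tool pointing down it reaches from about 0.3 to 0.875 m from the base axis. Payload 6.4 kg.
Tool frame: the origin (TCP) lies on the centre line of the jaws, within the pads' length; the fingertips stand 8 mm ahead of it and the grasp point (between the pads) lies 11 mm behind it; z points along the fingers, y is the line along which they close (so a half turn about z gives the same grasp; the last joint's range is limited). The gripper opens to 85 mm and grips with 20 to 120 N. Pads are 22 mm wide; open, the fingers measure 114 mm over their backs; the gripper's body (76 mm by 85 mm) begins 54 mm behind the grasp point. The pads swing forward as they close: fully open they stand 13 mm farther back than shut.
Start: joints at [1.065, 0.181, 1.607, -0, 1.354, -0.206], TCP at [0.17, 0.549, 0.239] pointing down, gripper open.
Joint ranges: [-2.99, 2.99], [-0.89, 2.07], [0.3, 2.58], [-1.14, 4.28], [0, 2.63], [-3.12, 3.12]. Speed limits (rad/s): [2.57, 2.57, 3.01, 3.14, 3.14, 3.14].

## Interface

Orientations are given as a unit quaternion [w, x, y, z].
In Python, from bench import ctrl gives the robot as it stands.
- The arm moves only by the shell command python3 -m handwheel 'ROWS' [OPENING]. ROWS is JSON, a list that holds one entry, the list of rows, each a list of 4 numbers: the shift along the tool's x, y, z each as a share of 20 cm, from -1 to 1, then the turn about the tool's z as a share of 1.5 rad, from -1 to 1. In form: [[[x, y, z, twist], ...]]. A call has 1 to 10 rows; each row is the pose to reach, as a shift and turn from the pose commanded when the call began, along the tool's axes at that moment; what a row does not reach only later rows make up. A row lasts 1/8 s, in which the tool goes at most 62.5 mm and 10.7 degrees, less where a joint would pass 70% of its speed; a pose out of reach is approached as far as the arm can. A call with a number of a shift or a turn outside -1 to 1 is refused whole. A call with a gripper value outside its range is refused whole. OPENING is the finger opening in mm, from 0 to 85.4, set as the call begins (- or left out, the last holds). The fingers move at their own pace and stop on an object; the grip force is fixed at half the most. Time passes only in rows, so rows that repeat a pose let the fingers close. It gives the time, the measured TCP pose, the force, the opening and the grip force at its end, in the units of the state.
- ctrl.get_obs(): the state, without advancing time (a new reading comes with each control period).
- ctrl.camera(name): name is "scene" or "top"; returns a dict with "color" (420x560x3 uint8, red, green, blue), "range_z" (420x560 float32, m along the optical axis (not along the pixel's ray), 0 where there is no reading), "K" (3x3 intrinsics, pixels), "pose" (4x4, takes a point from camera to world coordinates). Camera axes: x right, y down, z forward; pixel columns grow to the right and rows downward; lengths in m; the calibration is good to about 2 mm. A picture is of the moment at which its call begins.
- ctrl.hand_in(): hands the job in; it is judged then, once.
The state is a dict: "time_s": time; "q": joint angles; "dq": joint speeds; "joint_efforts": joint torques, N m; "eef_pos": TCP position; "eef_rot": TCP orientation; "wrist_force": force on the tool from outside, world axes, zero at the start; "torque": the same for the moment, N m; "opening": opening from 0.0 (shut) to 1.0 (fully open); "grasp_force": force on a finger pad.
Only numpy, scipy, OpenCV 4.12 (cv2) and the standard library are available. Lean on these libraries where they do the work, as an engineer would, in place of code of your own. Each camera call takes 0.05 s, during which the arm holds its last target. There are 200 camera calls.

## Working session

There is one attempt and no reset: what is moved stays moved. The work goes in short steps, Python scripts to look and compute and a shell command to move; the robot and the scene stay as the last step left them, time stands still between calls to the robot, and variables do not carry over. Pictures are saved under pics/ and viewed, at most 14 in all, crops included, and the job is handed in when it is done.

```bash
mkdir -p pics; cat > h.py <<'E'
import numpy as np,cv2
from bench import ctrl
def shot(n,f):
    c=ctrl.camera(n); cv2.imwrite(f'pics/{f}.png',cv2.resize(c['color'][:,:,::-1],None,fx=1.42,fy=1.42,interpolation=cv2.INTER_CUBIC)); np.savez(f'pics/{f}.npz',**c); return c
def world(c):
    h,w=c['range_z'].shape; v,u=np.mgrid[:h,:w]; z=c['range_z']; K=c['K']
    p=np.stack([(u-K[0,2])/K[0,0]*z,(v-K[1,2])/K[1,1]*z,z],-1)
    W=p@c['pose'][:3,:3].T+c['pose'][:3,3]; W[z==0]=np.nan; return W
E
python3 - <<'E'
from h import *
for n in('scene','top'):
    c=shot(n,n+'0'); print(n,c['K'].tolist(),c['pose'].round(3).tolist())
print(ctrl.get_obs())
E
```

```text
scene [[443.85325365251987, 0.0, 285.36247218585873], [0.0, 443.85325365251987, 208.99553179162265], [0.0, 0.0, 1.0]] [[0.867, 0.304, -0.395, 1.039], [0.499, -0.534, 0.683, -0.819], [-0.003, -0.789, -0.614, 0.786], [0.0, 0.0, 0.0, 1.0]]
top [[442.9085776518369, 0.0, 273.8496235714986], [0.0, 442.9085776518369, 201.94837285685915], [0.0, 0.0, 1.0]] [[-0.022, -0.991, 0.13, 0.368], [-1.0, 0.021, -0.015, -0.006], [0.013, -0.131, -0.991, 1.47], [0.0, 0.0, 0.0, 1.0]]
{'time_s': 0.1, 'q': array([ 1.06471146e+00,  1.81481199e-01,  1.60791624e+00,  3.65014037e-05,
        1.35379931e+00, -2.06260382e-01]), 'dq': array([-5.58311767e-05, -1.68120826e-03, -4.58927457e-03, -8.60770769e-04,
        1.74488558e-03,  3.11766771e-04]), 'joint_efforts': array([-3.06350894e-04, -4.45870435e+01, -3.52242100e+01, -3.27579291e-04,
        3.98433418e-03,  3.22909375e-05]), 'eef_pos': array([0.16953744, 0.54892878, 0.23846213]), 'eef_rot': array([-2.96366222e-04,  1.49355209e-01,  9.88783282e-01, -7.45494562e-04]), 'wrist_force': array([ 0.1306471 , -0.17633303,  0.18971008]), 'torque': array([ 0.02032684,  0.01297449, -0.00231921]), 'grasp_force': 0.0, 'opening': 1.0013008235198886}
```

View pics/top0.png

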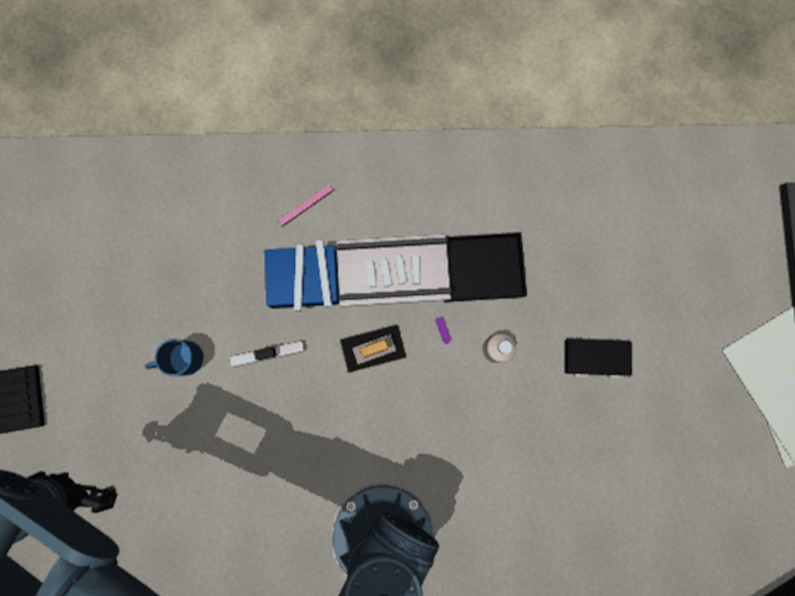

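View pics/scene0.png

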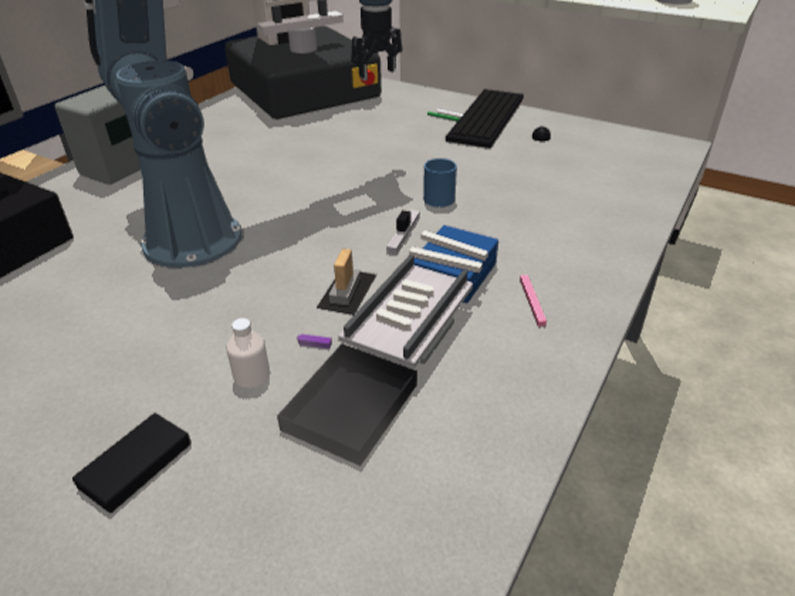

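The top view shows the channel running across the image. The blue pad with 2 bars is at left (300,275 and 323,272), 4 pieces lie at x 370–417, and the tray is at right (485,265). The scraper is on its mat at (374,349) and the beam is at (267,353). Next I'll measure with depth.

```bash
cat >> h.py <<'E'
def rect(W,m,name):
    n,l,s,c=cv2.connectedComponentsWithStats(m.astype(np.uint8))
    for i in range(1,n):
        if s[i,4]<25: continue
        P=W[l==i]; P=P[np.isfinite(P).all(1)]
        if len(P)<20: continue
        r=cv2.minAreaRect(P[:,:2].astype(np.float32)*1000)
        print(name,'px',c[i].round(),'n',s[i,4],'ctr',np.round(r[0],1),'size',np.round(r[1],1),'ang',round(r[2],1),'med',(np.median(P,0)*1000).round(1))
def measure(c):
    W=world(c); H=c['color'].astype(int); z=W[...,2]; x,y=W[...,0],W[...,1]
    hsv=cv2.cvtColor(c['color'],cv2.COLOR_RGB2HSV); h,s,v=[hsv[...,i].astype(int) for i in range(3)]
    roi=(x>.3)&(x<.9)&(abs(y)<.5)
    def M(*a):
        m=roi.copy()
        for q in a:m&=q
        return m
    rect(W,M(z>.08,z<.1,v<110),'rail')
    rect(W,M(abs(z-.076)<.005,v>150,y<.14),'white76')
    rect(W,M(abs(z-.079)<.005,v>150,y>.1,s<60),'bar79')
    rect(W,M(z>.092,z<.11,v>140,s<60),'hi100')
    rect(W,M(s>120,h>95,h<125,z>.05,z<.08),'pad')
    rect(W,M(abs(z-.084)<.006,h>8,h<28,s>90),'grip')
    rect(W,M(abs(z-.02)<.006,y<.4),'z20')
    rect(W,M(abs(z-.054)<.006,v<90),'beamgrip')
    rect(W,M(z<.012,z>-.006,v<60),'mat')
    rect(W,M(abs(z-.035)<.006,v<80),'trayrim')
E
python3 - <<'E'
from h import *
for n in('top',):
    c=dict(np.load(f'pics/{n}0.npz')); measure(c)
cv2.imwrite('pics/crop0.png',cv2.resize(c['color'][155:275,150:390,::-1],None,fx=3.33,fy=3.33,interpolation=cv2.INTER_CUBIC))
E
```

```text
rail px [276. 171.] n 213 ctr [650.6 -34. ] size [ 10.1 249.8] ang 2.7 med [650.5 -36.5  85.9]
rail px [277. 206.] n 222 ctr [536.5 -37.6] size [ 10.8 247.2] ang 2.8 med [536.1 -38.6  85.6]
rail px [133. 246.] n 28 ctr [421.1 413.7] size [54.1 11.6] ang 23.1 med [420.1 408.3  89.2]
rail px [113. 254.] n 41 ctr [399.3 469.8] size [68.6 23.5] ang 18.3 med [395.6 476.   88.1]
white76 px [227. 192.] n 180 ctr [588.4 120.6] size [149.8  16.2] ang 6.7 med [586.9 120.3  77.5]
white76 px [281. 189.] n 91 ctr [594.1 -52.5] size [62.7 15.7] ang 6.9 med [593.  -53.8  75.2]
white76 px [292. 189.] n 87 ctr [592.6 -86.5] size [13.2 65.7] ang 88.5 med [592.4 -86.4  75.4]
white76 px [271. 191.] n 87 ctr [588.5 -18.7] size [63.1 15.5] ang 9.6 med [589.5 -19.   75.7]
white76 px [260. 192.] n 91 ctr [585.7  14.3] size [60.9 15.8] ang 6.0 med [584.3  15.3  75.7]
bar79 px [227. 192.] n 201 ctr [588.6 120. ] size [147.7  15.8] ang 7.0 med [586.5 120.2  78.6]
bar79 px [210. 196.] n 201 ctr [578.6 175.9] size [ 15.7 147.6] ang 87.4 med [575.2 174.6  78.9]
hi100 px [351. 244.] n 39 ctr [ 412.9 -263.1] size [
[... 1647 characters left out ...]
]
mat px [262. 245.] n 594 ctr [419.3  12.1] size [ 77.5 137.2] ang 13.3 med [423.7  14.4   2.9]
trayrim px [367. 183.] n 53 ctr [ 618.6 -338.2] size [117.4   5.7] ang 2.1 med [ 610.9 -338.2   33.9]
trayrim px [355. 207.] n 58 ctr [ 532.3 -286. ] size [ 20.4 122.1] ang 11.8 med [ 532.3 -298.4   34.2]
trayrim px [411. 242.] n 28 ctr [ 416.1 -471.8] size [40.1 19. ] ang 83.1 med [ 415.5 -469.8   31.3]
trayrim px [118. 251.] n 28 ctr [409.4 472.7] size [22.3 63.8] ang 86.0 med [408.9 478.2  34.4]
trayrim px [403. 251.] n 52 ctr [ 391.5 -445.7] size [29.7 44.7] ang 86.2 med [ 388.6 -443.    30.3]
trayrim px [414. 253.] n 56 ctr [ 382.1 -474.9] size [32.9 49.1] ang 54.1 med [ 384.5 -477.8   30.3]
```

View pics/crop0.png

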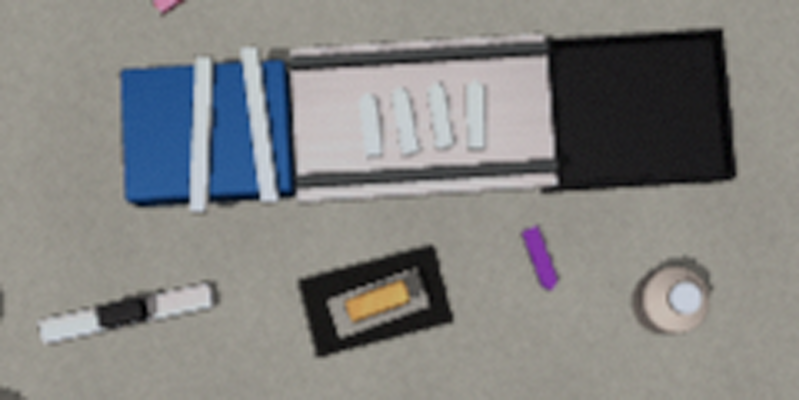

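The crop and the numbers agree with the given sizes:

| Item | Position (mm) | Angle |
|---|---|---|
| Table centre | (593.5, -35.8) | yaw about 2.6° |
| Tray | on the -y side | – |
| Scraper grip | (417, 10) | 18.7° |
| Bars | y 120 and 176 | – |
| Beam grip | (413, 256) | about 11.3° |

Next is a helper that works out the shares, then the move to the scraper.

```bash
cat > go.py <<'E'
# go.py x y z yaw(deg, of tool y): print the shares from the present pose
import sys,numpy as np
from h import ctrl
from scipy.spatial.transform import Rotation as R
def fmt(x,y,z,yaw):
    o=ctrl.get_obs(); q=o['eef_rot']; r=R.from_quat([q[1],q[2],q[3],q[0]]).as_matrix()
    d=r.T@(np.array([x,y,z])-o['eef_pos'])/.2
    cy=np.degrees(np.arctan2(r[1,1],r[0,1])); t=(cy-yaw+180)%360-180
    print('t',round(o['time_s'],2),'pos',o['eef_pos'].round(4),'yaw',round(cy,2),'F',o['wrist_force'].round(1),'op',round(o['opening']*85.4,1),'g',round(o['grasp_force'],1),'q6',round(o['q'][5],2),'-> shares',d.round(3),'twist',round(np.radians(t)/1.5,3))
if __name__=='__main__': fmt(*map(float,sys.argv[1:5]))
E
python3 go.py .417 .010 .20 18.7
```

```text
t 0.1 pos [0.1695 0.5489 0.2385] yaw 72.82 F [ 0.1 -0.2  0.2] op 85.5 g 0.0 q6 -0.21 -> shares [-1.978 -2.209  0.195] twist 0.63
```

```bash
python3 -m handwheel '[[[-0.99,-1,0.1,0],[-0.99,-1,0.1,0],[-0.99,-1,0.1,0],[-0.99,-1,0.1,0],[-0.99,-1,0.1,0],[-0.99,-1,0.1,0]]]' ; python3 -m handwheel '[[[-0.99,-1,0.1,0.63],[-0.99,-1,0.1,0.63],[-0.99,-1,0.1,0.63],[-0.99,-1,0.1,0.63],[-0.99,-1,0.1,0.63],[-0.99,-1,0.1,0.63],[-0.99,-1,0.1,0.63],[-0.99,-1,0.1,0.63]]]' 45; python3 go.py .417 .010 .15 18.7; python3 - <<'E'
from h import *
c=shot('top','top1'); W=world(c)
print('scraper'); x,y,z=W[...,0],W[...,1],W[...,2]
rect(W,(abs(z-.084)<.006)&(x<.47)&(x>.36)&(abs(y)<.1),'grip')
E
```

```text
time_s: 0.85
eef_pos: [0.3005, 0.2982, 0.219]
eef_rot: [-0.0, 0.151, 0.988, -0.0]
wrist_force: [-0.0, 0.0, 0.1]
opening: 1.001
grasp_force: 0.0
time_s: 1.85
eef_pos: [0.4295, 0.0516, 0.1992]
eef_rot: [-0.0, 0.582, 0.813, 0.0]
wrist_force: [0.1, -0.5, -0.4]
opening: 0.527
grasp_force: 0.0
t 1.85 pos [0.4295 0.0516 0.1992] yaw 18.87 F [ 0.1 -0.5 -0.4] op 45.0 g 0.0 q6 -0.49 -> shares [-0.177 -0.127  0.246] twist 0.002
scraper
```

```bash
python3 -m handwheel '[[[-0.177,-0.127,0.2,0],[-0.177,-0.127,0.2,0],[-0.177,-0.127,0.2,0],[-0.177,-0.127,0.2,0]]]'; python3 - <<'E'
from h import *
c=shot('scene','s1'); W=world(c)
x,y,z=W[...,0],W[...,1],W[...,2]
hsv=cv2.cvtColor(c['color'],cv2.COLOR_RGB2HSV)
rect(W,(hsv[...,0]>8)&(hsv[...,0]<28)&(hsv[...,1]>90)&(x<.47)&(x>.36)&(abs(y)<.1)&(z>.077),'griptop')
cv2.imwrite('pics/s1c.png',cv2.resize(c['color'][100:240,180:340,::-1],None,fx=3.6,fy=3.6))
E
python3 go.py .417 .010 .047 18.7
```

```text
time_s: 2.4
eef_pos: [0.4182, 0.0092, 0.1603]
eef_rot: [0.001, 0.582, 0.813, 0.0]
wrist_force: [-0.2, 0.4, -0.3]
opening: 0.527
grasp_force: 0.0
griptop px [241. 182.] n 107 ctr [419.8   5.7] size [20.8 56.1] ang 17.8 med [422.6   1.1  86.9]
t 2.45 pos [0.4182 0.0091 0.1603] yaw 18.76 F [-0.9 -0.1  0.2] op 45.2 g 0.0 q6 -0.59 -> shares [ 0.007 -0.005  0.566] twist 0.001
```

View pics/s1c.png

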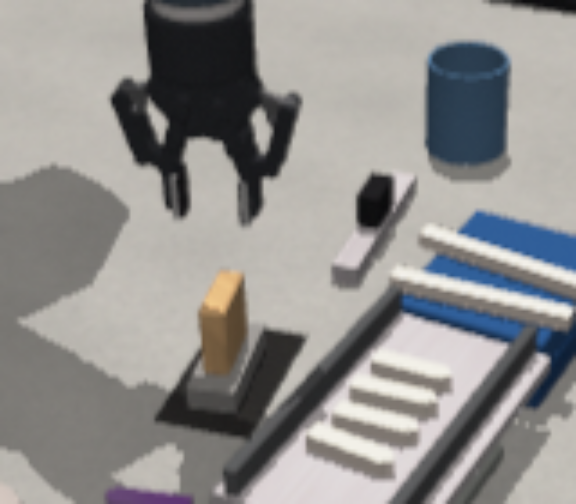

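The crop shows the open gripper aligned directly over the wooden grip, and the scraper has not been disturbed. I'll descend and test how the force responds to the commanded opening.

```bash
python3 -m handwheel '[[[0,0,0.2,0],[0,0,0.4,0],[0.007,-0.005,0.5,0],[0.007,-0.005,0.566,0],[0.007,-0.005,0.566,0],[0.007,-0.005,0.566,0]]]'; python3 -m handwheel '[[[0,0,0,0],[0,0,0,0],[0,0,0,0],[0,0,0,0],[0,0,0,0],[0,0,0,0]]]' 21;python3 -m handwheel '[[[0,0,0,0],[0,0,0,0],[0,0,0,0],[0,0,0,0]]]' 19
```

```text
time_s: 3.2
eef_pos: [0.4169, 0.0095, 0.047]
eef_rot: [0.001, 0.583, 0.813, 0.0]
wrist_force: [0.2, -0.6, 0.4]
opening: 0.523
grasp_force: 0.0
time_s: 3.95
eef_pos: [0.4168, 0.0094, 0.0469]
eef_rot: [0.001, 0.583, 0.812, 0.0]
wrist_force: [0.2, 1.6, 6.6]
opening: 0.256
grasp_force: 32.1
time_s: 4.45
eef_pos: [0.4168, 0.0094, 0.047]
eef_rot: [0.001, 0.583, 0.812, 0.0]
wrist_force: [-0.9, 0.6, 8.0]
opening: 0.25
grasp_force: 58.8
```

```bash
python3 -m handwheel '[[[0,0,-0.15,0],[0,0,-0.35,0],[0,0,-0.6,0],[0,0,-0.6,0],[0,0,-0.6,0]]]'; python3 go.py .589 .059 .167 92.7
```

```text
time_s: 5.08
eef_pos: [0.415, 0.0098, 0.1651]
eef_rot: [-0.001, 0.583, 0.812, -0.0]
wrist_force: [-0.6, -0.5, -3.8]
opening: 0.248
grasp_force: 60.0
t 5.08 pos [0.415  0.0098 0.1651] yaw 18.68 F [-0.6 -0.5 -3.8] op 21.2 g 60.0 q6 -0.59 -> shares [-0.046  0.903 -0.011] twist -0.861
```

```bash
python3 -m handwheel '[[[-0.046,0.2,-0.011,-0.15],[-0.046,0.4,-0.011,-0.3],[-0.046,0.6,-0.011,-0.45],[-0.046,0.8,-0.011,-0.6],[-0.046,0.9,-0.011,-0.72],[-0.046,0.903,-0.011,-0.82],[-0.046,0.903,-0.011,-0.861],[-0.046,0.903,-0.011,-0.861],[-0.046,0.903,-0.011,-0.861],[-0.046,0.903,-0.011,-0.861]]]'; python3 go.py .589 .059 .1075 92.7;  python3 - <<'E'
from h import *
c=shot('scene','s2'); cv2.imwrite('pics/s2c.png',cv2.resize(c['color'][100:300,180:400,::-1],None,fx=3,fy=3,interpolation=cv2.INTER_CUBIC))
E
```

```text
time_s: 6.32
eef_pos: [0.5896, 0.0587, 0.1677]
eef_rot: [-0.0, -0.022, 1.0, 0.0]
wrist_force: [-0.3, 0.6, -3.4]
opening: 0.248
grasp_force: 60.3
t 6.33 pos [0.5896 0.0587 0.1677] yaw 92.57 F [-0.3  0.6 -3.4] op 21.2 g 60.3 q6 -1.72 -> shares [0.003 0.002 0.301] twist -0.002
```

View pics/s2c.png

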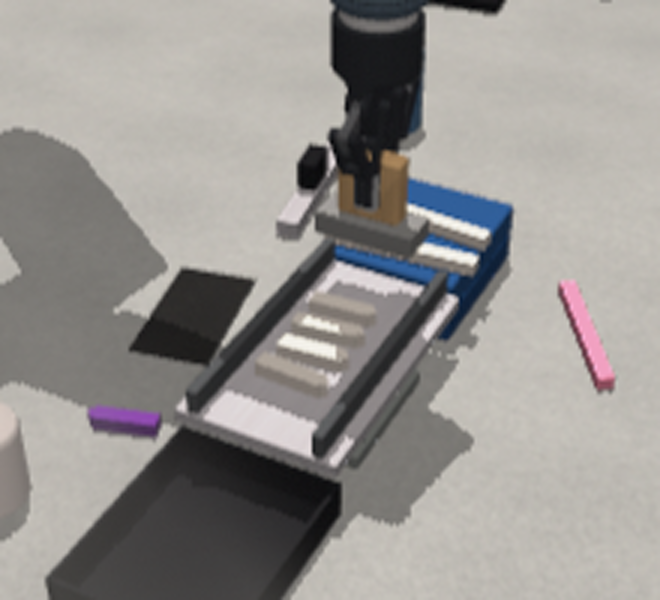

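The crop shows the scraper square above the +y end of the channel. I'll check its lateral centring against the rails from depth.

```bash
python3 - <<'E'
from h import *
c=dict(np.load('pics/s2.npz')); W=world(c); x,y,z=W[...,0],W[...,1],W[...,2]
hsv=cv2.cvtColor(c['color'],cv2.COLOR_RGB2HSV)
m=(z>.12)&(z<.147)&(x>.5)&(x<.68)&(y>.02)&(y<.1)&(hsv[...,1]<70)
print('base x',np.percentile(x[m],[0,1,99,100]),'z',np.percentile(z[m],[0,2,98,100]),m.sum())
w=(hsv[...,0]>8)&(hsv[...,0]<28)&(hsv[...,1]>90)&(x>.5)&(x<.68)&(y>.02)&(y<.1)&(z>.15)
print('grip x',np.percentile(x[w],[0,1,99,100]), y[w].min(),y[w].max(),z[w].max())
r=(z>.08)&(z<.093)&(x>.5)&(x<.68)&(y>-.15)&(y<.05)&(hsv[...,2]<110); rect(W,r,'rail')
E
```

```text
base x [0.54168378 0.54318849 0.63561501 0.63648127] z [0.12441303 0.12561872 0.14683958 0.14699964] 345
grip x [0.56038689 0.5611657  0.6187081  0.61941496] 0.02044719197933953 0.06854535992919353 0.22931998386369556
rail px [265. 207.] n 236 ctr [537.9 -50.6] size [ 12.6 198.9] ang 2.1 med [539.8 -62.2  86.4]
rail px [304. 221.] n 260 ctr [652.8 -50.3] size [ 12.3 198.8] ang 2.2 med [654.1 -58.1  86.2]
```

```bash
python3 -m handwheel '[[[0,0,0.1,0],[0,0,0.15,0],[0,0,0.2,0],[-0.002,0,0.24,0],[-0.002,0,0.27,0],[-0.002,0,0.29,0],[-0.002,0,0.3,0],[-0.002,0,0.3,0]]]'; python3 go.py .6000 -.161 .1075 92.6
```

```text
time_s: 7.38
eef_pos: [0.5904, 0.0588, 0.1083]
eef_rot: [0.0, -0.023, 1.0, 0.0]
wrist_force: [0.5, 0.1, -2.6]
opening: 0.253
grasp_force: 60.4
t 7.38 pos [0.5904 0.0588 0.1083] yaw 92.67 F [ 0.5  0.1 -2.6] op 21.6 g 60.4 q6 -1.72 -> shares [ 0.003 -1.1    0.004] twist 0.001
```

```bash
python3 -m handwheel '[[[0,-0.06,0.002,0],[0,-0.12,0.004,0],[0,-0.18,0.004,0],[0,-0.24,0.004,0],[0.001,-0.3,0.004,0],[0.001,-0.36,0.004,0],[0.001,-0.42,0.004,0],[0.001,-0.48,0.004,0],[0.001,-0.54,0.004,0],[0.001,-0.6,0.004,0]]]'; python3 go.py .6000 -.161 .1075 92.6;  python3 - <<'E'
from h import *
c=shot('scene','s3'); cv2.imwrite('pics/s3c.png',cv2.resize(c['color'][100:300,180:400,::-1],None,fx=3,fy=3,interpolation=cv2.INTER_CUBIC))
E
```

```text
time_s: 8.62
eef_pos: [0.5957, -0.0619, 0.1075]
eef_rot: [-0.0, -0.023, 1.0, 0.0]
wrist_force: [0.9, 2.1, -2.0]
opening: 0.248
grasp_force: 60.4
t 8.62 pos [ 0.5957 -0.0619  0.1075] yaw 92.68 F [ 0.9  2.1 -2. ] op 21.2 g 60.4 q6 -1.92 -> shares [ 0.002 -0.496 -0.   ] twist 0.001
```

View pics/s3c.png

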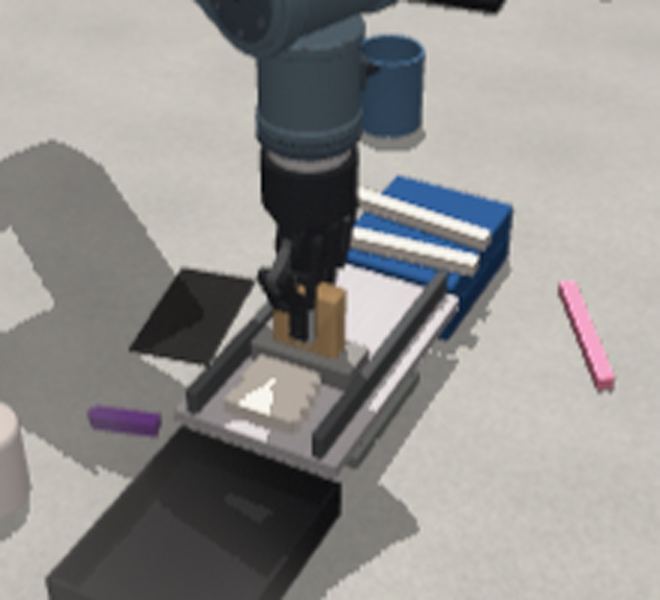

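The pieces are packed together in front of the scraper, with low force. I'll continue over the edge.

```bash
python3 -m handwheel '[[[0,-0.06,0,0],[0,-0.12,0,0],[0,-0.18,0,0],[0.001,-0.24,0,0],[0.001,-0.3,0,0],[0.001,-0.36,0,0],[0.001,-0.42,0,0],[0.002,-0.47,0,0],[0.002,-0.51,0,0],[0.002,-0.51,0,0]]]'; python3 go.py .6000 -.161 .1075 92.6;  python3 - <<'E'
from h import *
c=shot('scene','s4'); cv2.imwrite('pics/s4c.png',cv2.resize(c['color'][140:340,160:380,::-1],None,fx=3,fy=3,interpolation=cv2.INTER_CUBIC))
E
```

```text
time_s: 9.93
eef_pos: [0.6001, -0.1637, 0.1074]
eef_rot: [0.0, -0.023, 1.0, -0.0]
wrist_force: [0.5, 0.1, -3.3]
opening: 0.249
grasp_force: 60.3
t 9.93 pos [ 0.6001 -0.1637  0.1074] yaw 92.63 F [ 0.5  0.1 -3.3] op 21.2 g 60.3 q6 -2.07 -> shares [-0.     0.013 -0.   ] twist 0.0
```

View pics/s4c.png

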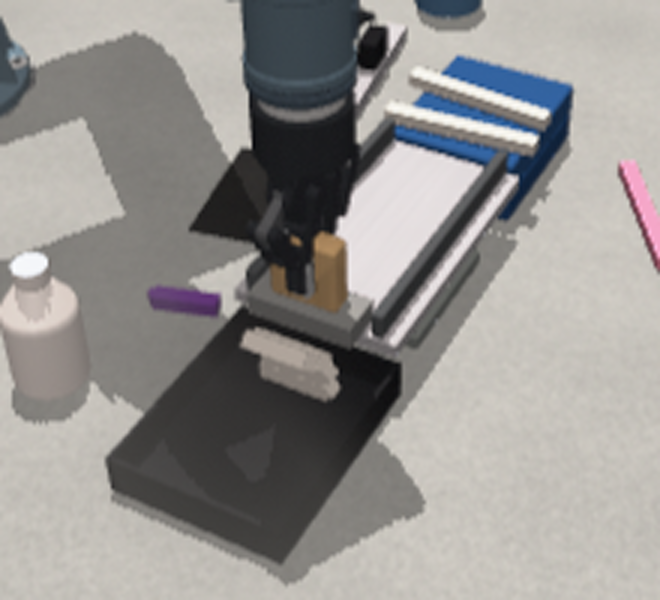

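The pieces are in the tray but piled near its rim. I'll raise the scraper and check their heights.

```bash
python3 -m handwheel '[[[0,0,-0.1,0],[0,0,-0.2,0],[0,0.2,-0.35,0],[0,0.5,-0.35,0],[0,0.8,-0.35,0],[0,1,-0.35,0],[0,1,-0.35,0],[0,1,-0.35,0]]]'; python3 - <<'E'
from h import *
for n in('scene','top'):
    c=shot(n,n[0]+'5'); W=world(c); x,y,z=W[...,0],W[...,1],W[...,2]
    m=(x>.53)&(x<.68)&(y<-.14)&(y>-.345)&(c['color'].min(2)>85)&(z<.06)
    rect(W,m,n); k=m&np.isfinite(z); print(np.percentile(z[k],[0,50,95,100]), np.percentile(y[k],[0,100]))
c=dict(np.load('pics/t5.npz'));a=c['color'][155:275,230:390,::-1]
b=dict(np.load('pics/s5.npz'))['color'][200:320,200:360,::-1]
cv2.imwrite('pics/c5.png',cv2.resize(np.hstack([a,b]),None,fx=2.5,fy=2.5,interpolation=cv2.INTER_CUBIC))
E
```

```text
time_s: 10.98
eef_pos: [0.5914, 0.0367, 0.179]
eef_rot: [0.001, -0.024, 1.0, -0.0]
wrist_force: [-0.5, 0.0, -2.0]
opening: 0.251
grasp_force: 60.5
scene px [266. 248.] n 175 ctr [ 602.7 -157.3] size [144.3  13.9] ang 1.0 med [ 603.  -160.2   54.6]
scene px [255. 268.] n 702 ctr [ 593.3 -203.4] size [79.7 57.2] ang 2.3 med [ 599.3 -201.9   19.4]
scene px [285. 284.] n 74 ctr [ 677.6 -208.5] size [  5.3 136.1] ang 0.4 med [ 6.782e+02 -1.881e+02  2.000e-01]
scene px [221. 314.] n 36 ctr [ 595.1 -343.5] size [63.1  4.4] ang 2.3 med [ 598. -344.   -0.]
scene px [244. 325.] n 45 ctr [ 654.9 -341.9] size [ 5.8 48.4] ang 89.9 med [ 6.589e+02 -3.419e+02 -2.000e-01]
[-0.00327293  0.0197638   0.05686236  0.05998244] [-0.34498214 -0.14042792]
top px [313. 182.] n 39 ctr [ 623.6 -156.3] size [25.6 73.6] ang 86.7 med [ 617.  -156.8   57.5]
top px [326. 190.] n 317 ctr [ 596.5 -204.9] size [67.  59.3] ang 3.4 med [ 595.1 -204.1   19.3]
[-0.00375322  0.02169727  0.05913141  0.0599705 ] [-0.34362091 -0.14087452]
```

View pics/c5.png

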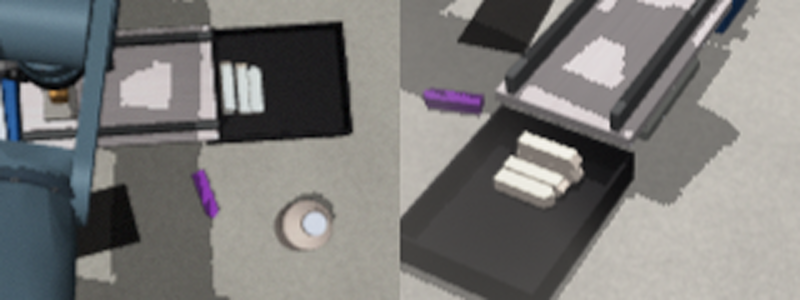

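All four pieces lie in the tray, stacked at about (326,190) in the raw top image. Now I'll take the scraper back to the mat.

```bash
python3 - <<'E'
from h import *
c=dict(np.load('pics/s5.npz')); W=world(c); x,y,z=W[...,0],W[...,1],W[...,2]
m=(x>.54)&(x<.66)&(y<-.172)&(y>-.3)&(c['color'].min(2)>85); print(np.percentile(z[m],[50,90,99,100]))
E
python3 go.py .419 .012 .175 13.3
```

```text
[0.01944427 0.03586075 0.03922689 0.03976618]
t 11.07 pos [0.5912 0.0357 0.1784] yaw 92.62 F [-0.6  0.1 -2.9] op 21.6 g 60.5 q6 -1.76 -> shares [ 0.866 -0.079  0.016] twist 0.923
```

```bash
python3 -m handwheel '[[[0.2,-0.079,0,0.12],[0.4,-0.079,0,0.24],[0.6,-0.079,0,0.36],[0.75,-0.079,0.016,0.48],[0.86,-0.079,0.016,0.6],[0.866,-0.079,0.016,0.72],[0.866,-0.079,0.016,0.84],[0.866,-0.079,0.016,0.923],[0.866,-0.079,0.016,0.923],[0.866,-0.079,0.016,0.923]]]'; python3 go.py .419 .012 .048 13.3; python3 - <<'E'
from h import *
c=shot('scene','s6'); W=world(c); x,y,z=W[...,0],W[...,1],W[...,2]
rect(W,(c['color'].max(2)<60)&(z>-.005)&(z<.008)&(x>.33)&(x<.5)&(abs(y)<.12),'mat')
cv2.imwrite('pics/s6c.png',cv2.resize(c['color'][100:240,180:340,::-1],None,fx=3.6,fy=3.6))
E
```

```text
time_s: 12.32
eef_pos: [0.4186, 0.0123, 0.1745]
eef_rot: [0.0, 0.62, 0.785, 0.0]
wrist_force: [-0.4, -0.3, -2.8]
opening: 0.247
grasp_force: 60.5
t 12.32 pos [0.4186 0.0123 0.1745] yaw 13.43 F [-0.4 -0.3 -2.8] op 21.1 g 60.5 q6 -0.49 -> shares [-0.002  0.001  0.632] twist 0.002
mat px [244. 205.] n 739 ctr [421.3  10.7] size [ 79.2 136.9] ang 13.3 med [422.5   4.5   3.9]
```

View pics/s6c.png

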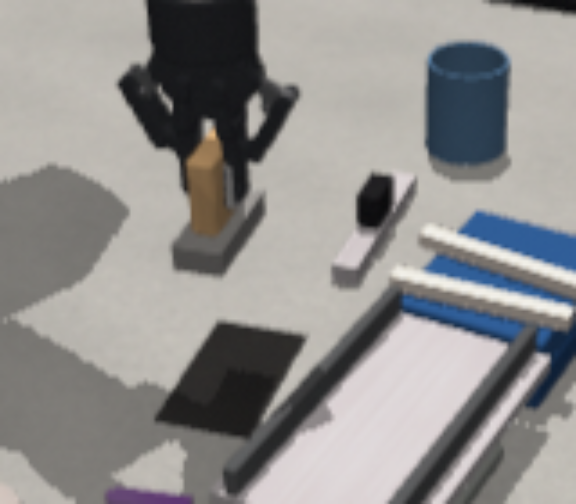

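Scraper held square above the mat. Lowering and releasing it.

```bash
python3 -m handwheel '[[[0,0,0.2,0],[0,0,0.4,0],[0,0,0.5,0],[0,0,0.56,0],[0,0,0.6,0],[0,0,0.62,0],[0,0,0.634,0],[0,0,0.634,0],[0,0,0.634,0]]]'; python3 -m handwheel '[[[0,0,0,0],[0,0,0,0],[0,0,0,0],[0,0,0,0]]]' 48; python3 -m handwheel '[[[0,0,-0.2,0],[0,0,-0.4,0],[0,0,-0.65,0],[0,0,-0.65,0],[0,0,-0.65,0]]]'; python3 - <<'E'
from h import *
c=shot('scene','s7'); W=world(c); x,y,z=W[...,0],W[...,1],W[...,2]
hsv=cv2.cvtColor(c['color'],cv2.COLOR_RGB2HSV); h,s,v=[hsv[...,i].astype(int) for i in range(3)]
rect(W,(h>8)&(h<28)&(s>90)&(x<.47)&(x>.36)&(abs(y)<.1)&(z>.08),'griptop')
k=(s<60)&(v>120)&(y>.08)&(y<.26)&(x>.48)&(x<.68); rect(W,k&(z>.076)&(z<.085),'bartop'); rect(W,k&(z>.067)&(z<.085),'bar')
c=shot('top','t7'); measure(c)
E
python3 go.py .588 .120 .16 97
```

```text
time_s: 13.5
eef_pos: [0.4188, 0.0128, 0.0478]
eef_rot: [0.0, 0.62, 0.785, 0.0]
wrist_force: [0.8, 0.1, -2.9]
opening: 0.247
grasp_force: 60.3
time_s: 14.0
eef_pos: [0.4186, 0.0128, 0.0476]
eef_rot: [0.0, 0.62, 0.784, 0.0]
wrist_force: [-0.6, 0.5, -0.1]
opening: 0.565
grasp_force: 0.0
time_s: 14.62
eef_pos: [0.4181, 0.013, 0.177]
eef_rot: [-0.0, 0.62, 0.784, -0.0]
wrist_force: [-0.8, -0.4, -0.2]
opening: 0.556
grasp_force: 0.0
griptop px [242. 181.] n 100 ctr [421.3  10.1] size [20.4 55.8] ang 12.8 med [422.7   7.5  87. ]
bartop px [320. 171.] n 184 ctr [577.3 173.4] size [ 20.7 150.2] ang 87.3 med [581.7 173.3  79.8]
bartop px [314. 181.] n 221 ctr [587.  119.6] size [150.5  20.2] ang 6.9 med [589.6 118.6  79.5]
bar px [318. 171.] n 246 ctr [577.3 173.4] size [ 20.7 150.2] ang 87.3 med [574.2 172.   79. ]
bar px [314. 182.] n 327 ctr [587.1 118.8] size [150.6  22.2] ang 6.2 med [590.6 117.   78.4]
rail px [275. 171.] n 223 ctr [651.4 -33.6] size [ 10.7 249.3] ang 2.0 med [650.4 -33.4  86. ]
rail px [278. 206.] n 237 ctr [536.8 -37.4] size [ 11.5 246.9] ang 2.7 med [536.1 -43.4  86.5
[... 1924 characters left out ...]
n 84 ctr [412.9 255.8] size [20.8 41.1] ang 14.0 med [413.  254.6  53.4]
mat px [344. 187.] n 1701 ctr [ 606.5 -254.1] size [140.5 168.1] ang 2.5 med [ 610.1 -268.7    3.7]
mat px [249. 258.] n 65 ctr [374.7  52.7] size [47.9 21.5] ang 76.3 med [377.5  57.2   2.1]
trayrim px [355. 199.] n 134 ctr [ 554.2 -284.9] size [103.5 216.2] ang 38.5 med [ 534.1 -324.7   34.3]
trayrim px [406. 247.] n 29 ctr [ 399.8 -455.5] size [20.6 38.8] ang 56.9 med [ 401.1 -455.9   30.7]
trayrim px [413. 251.] n 25 ctr [ 388.1 -481.7] size [36.5 18.1] ang 81.7 med [ 384.6 -476.8   30.2]
t 14.72 pos [0.4174 0.0131 0.176 ] yaw 13.35 F [ 0.1 -0.3  0.4] op 47.9 g 0.0 q6 -0.49 -> shares [0.323 0.954 0.078] twist -0.973
```

```bash
python3 -m handwheel '[[[0.05,0.15,0,0],[0.15,0.4,0,-0.11],[0.25,0.6,0,-0.23],[0.323,0.8,0,-0.35],[0.323,0.954,0,-0.47],[0.323,0.954,0,-0.59],[0.323,0.954,0,-0.71],[0.323,0.954,0,-0.83],[0.323,0.954,0,-0.95],[0.323,0.954,0,-0.973]]]' 34; python3 go.py .588 .120 .081 97
```

```text
time_s: 15.98
eef_pos: [0.5883, 0.1197, 0.1755]
eef_rot: [-0.002, -0.061, 0.998, 0.0]
wrist_force: [-1.1, -0.7, -0.3]
opening: 0.395
grasp_force: 0.0
t 15.97 pos [0.5883 0.1197 0.1755] yaw 96.98 F [-1.1 -0.7 -0.3] op 33.8 g 0.0 q6 -1.69 -> shares [-0.     0.001  0.473] twist -0.0
```

```bash
python3 -m handwheel '[[[0,0,0.2,0],[0,0,0.35,0],[0,0,0.42,0],[0,0,0.46,0],[0,0,0.48,0],[0,0,0.492,0],[0,0,0.492,0],[0,0,0.492,0]]]'; python3 -m handwheel '[[[0,0,0,0],[0,0,0,0],[0,0,0,0],[0,0,0,0],[0,0,0,0],[0,0,0,0]]]' 15.6; python3 go.py .588 .120 .08 97
```

```text
time_s: 16.98
eef_pos: [0.5896, 0.1198, 0.0797]
eef_rot: [0.001, -0.061, 0.998, -0.0]
wrist_force: [-0.9, -0.9, -0.4]
opening: 0.396
grasp_force: 0.0
time_s: 17.73
eef_pos: [0.5894, 0.1198, 0.0795]
eef_rot: [0.0, -0.061, 0.998, -0.0]
wrist_force: [-1.9, 0.7, 4.5]
opening: 0.186
grasp_force: 7.5
t 17.73 pos [0.5894 0.1198 0.0795] yaw 96.98 F [-1.9  0.7  4.5] op 15.8 g 7.5 q6 -1.69 -> shares [ 0.007  0.002 -0.003] twist -0.0
```

```bash
python3 -m handwheel '[[[0,0,0,0],[0,0,0,0],[0,0,0,0]]]' 15.0; python3 -m handwheel '[[[0,0,-0.05,0],[0,0,-0.15,0],[0,0,-0.3,0],[0,0,-0.4,0],[0,0,-0.4,0],[0,0,-0.4,0]]]'; python3 go.py .5955 -.0760 .16 92.6
```

```text
time_s: 18.1
eef_pos: [0.5894, 0.1198, 0.0795]
eef_rot: [0.0, -0.061, 0.998, -0.0]
wrist_force: [-1.0, 0.2, 5.8]
opening: 0.18
grasp_force: 17.9
time_s: 18.85
eef_pos: [0.5886, 0.1198, 0.1584]
eef_rot: [-0.001, -0.061, 0.998, 0.0]
wrist_force: [-0.2, -0.4, -1.9]
opening: 0.18
grasp_force: 17.5
t 18.85 pos [0.5886 0.1198 0.1584] yaw 96.97 F [-0.2 -0.4 -1.9] op 15.3 g 17.5 q6 -1.69 -> shares [ 0.085 -0.976 -0.008] twist 0.051
```

```bash
python3 -m handwheel '[[[0.02,-0.1,0,0],[0.04,-0.3,0,0.02],[0.06,-0.5,0,0.04],[0.085,-0.7,0,0.051],[0.085,-0.85,0,0.051],[0.085,-0.94,0,0.051],[0.085,-0.976,0,0.051],[0.085,-0.976,0,0.051],[0.085,-0.976,0,0.051]]]'; python3 go.py .5955 -.0760 .1025 92.6;python3 - <<'E'
from h import *
c=shot('scene','s8'); W=world(c); x,y,z=W[...,0],W[...,1],W[...,2]
hsv=cv2.cvtColor(c['color'],cv2.COLOR_RGB2HSV); h,s,v=[hsv[...,i].astype(int) for i in range(3)]
rect(W,(s<60)&(v>120)&(y>-.11)&(y<-.03)&(x>.48)&(x<.7)&(z>.12)&(z<.17),'bar')
m=(s<60)&(v>120)&(y>-.11)&(y<-.03)&(x>.48)&(x<.7)&(z>.12)&(z<.17)
for a,b in((.51,.55),(.56,.59),(.60,.63),(.64,.68)): k=m&(x>a)&(x<b); print(a,np.percentile(z[k],[2,98]) if k.any() else None)
E
```

```text
time_s: 19.98
eef_pos: [0.5959, -0.075, 0.1589]
eef_rot: [-0.0, -0.023, 1.0, 0.0]
wrist_force: [0.3, 0.1, -0.7]
opening: 0.183
grasp_force: 17.5
t 19.98 pos [ 0.5959 -0.075   0.1589] yaw 92.66 F [ 0.3  0.1 -0.7] op 15.6 g 17.5 q6 -1.94 -> shares [ 0.002 -0.005  0.282] twist 0.001
bar px [263. 190.] n 173 ctr [549.8 -78.5] size [59.8 19. ] ang 2.6 med [549.9 -83.1 157.8]
bar px [296. 200.] n 217 ctr [634.4 -74.2] size [69.5 20.4] ang 2.0 med [639.5 -78.5 157.4]
0.51 [0.14665729 0.16130915]
0.56 [0.14737983 0.16146273]
0.6 [0.14598881 0.16122569]
0.64 [0.14694535 0.1605745 ]
```

```bash
python3 -m handwheel '[[[0,0,0.1,0],[0,0,0.18,0],[0,0,0.22,0],[0,0,0.25,0],[0,0,0.265,0],[0,0,0.275,0],[0,0,0.281,0],[0,0,0.281,0],[0,0,0.281,0]]]'; python3 go.py .5955 -.0760 .1015 92.6
```

```text
time_s: 21.15
eef_pos: [0.5962, -0.0761, 0.1031]
eef_rot: [0.0, -0.023, 1.0, -0.0]
wrist_force: [-0.1, -0.6, -1.6]
opening: 0.182
grasp_force: 17.5
t 21.15 pos [ 0.5962 -0.0761  0.1031] yaw 92.59 F [-0.1 -0.6 -1.6] op 15.5 g 17.5 q6 -1.94 -> shares [0.003 0.001 0.008] twist -0.0
```

```bash
python3 -m handwheel '[[[0,0,0.004,0],[0,0,0.007,0],[0,0,0.007,0]]]';  python3 -m handwheel '[[[0,0,0,0],[0,0,0,0],[0,0,0,0],[0,0,0,0]]]' 32; python3 -m handwheel '[[[0,0,-0.05,0],[0,0,-0.15,0],[0,0,-0.3,0],[0,0,-0.37,0],[0,0,-0.37,0]]]'; python3 go.py .5785 .1757 .175 87.4
```

```text
time_s: 21.52
eef_pos: [0.596, -0.076, 0.1015]
eef_rot: [-0.0, -0.023, 1.0, 0.0]
wrist_force: [0.7, -0.9, -0.6]
opening: 0.182
grasp_force: 17.6
time_s: 22.02
eef_pos: [0.5961, -0.0761, 0.1016]
eef_rot: [0.0, -0.023, 1.0, -0.0]
wrist_force: [0.6, 0.2, -0.3]
opening: 0.371
grasp_force: 0.0
time_s: 22.65
eef_pos: [0.597, -0.0763, 0.1775]
eef_rot: [0.002, -0.023, 1.0, -0.001]
wrist_force: [0.0, -0.2, -0.5]
opening: 0.378
grasp_force: 0.0
t 22.65 pos [ 0.597  -0.0763  0.1775] yaw 92.59 F [ 0.  -0.2 -0.5] op 32.3 g 0.0 q6 -1.94 -> shares [0.036 1.263 0.011] twist 0.06
```

```bash
python3 -m handwheel '[[[0,0.25,0,0],[0,0.5,0,0],[0,0.75,0,0],[0,0.9,0,0],[0,0.9,0,0],[0,0.9,0,0]]]'; python3 -m handwheel '[[[0.036,0.15,0,0.03],[0.036,0.3,0,0.06],[0.036,0.363,0,0.06],[0.036,0.363,0,0.06],[0.036,0.363,0,0.06]]]';  python3 go.py .5785 .1757 .0785 87.4
```

```text
time_s: 23.4
eef_pos: [0.5875, 0.1033, 0.1746]
eef_rot: [-0.001, -0.023, 1.0, -0.0]
wrist_force: [0.5, 0.3, -0.3]
opening: 0.375
grasp_force: 0.0
time_s: 24.02
eef_pos: [0.5777, 0.1748, 0.1754]
eef_rot: [-0.0, 0.023, 1.0, -0.0]
wrist_force: [-1.0, 0.3, -0.6]
opening: 0.375
grasp_force: 0.0
t 24.02 pos [0.5777 0.1748 0.1754] yaw 87.41 F [-1.   0.3 -0.6] op 32.0 g 0.0 q6 -1.43 -> shares [-0.004  0.005  0.484] twist 0.0
```

```bash
python3 -m handwheel '[[[0,0,0.2,0],[0,0.004,0.35,0],[0,0.004,0.42,0],[0,0.004,0.455,0],[0,0.004,0.47,0],[0,0.004,0.484,0],[0,0.004,0.484,0],[0,0.004,0.484,0]]]'; python3 -m handwheel '[[[0,0,0,0],[0,0,0,0],[0,0,0,0],[0,0,0,0],[0,0,0,0],[0,0,0,0]]]' 15.0; python3 go.py .5785 .1757 .0785 87.4
```

```text
time_s: 25.02
eef_pos: [0.5778, 0.1769, 0.0792]
eef_rot: [0.0, 0.022, 1.0, 0.0]
wrist_force: [-0.1, 0.8, 0.1]
opening: 0.374
grasp_force: 0.0
time_s: 25.78
eef_pos: [0.5777, 0.1768, 0.0791]
eef_rot: [0.0, 0.022, 1.0, 0.0]
wrist_force: [-1.1, 0.1, 6.3]
opening: 0.185
grasp_force: 18.3
t 25.77 pos [0.5777 0.1768 0.0791] yaw 87.43 F [-1.1  0.1  6.3] op 15.8 g 18.3 q6 -1.43 -> shares [-0.004 -0.005  0.003] twist 0.0
```

```bash
python3 -m handwheel '[[[0,0,-0.05,0],[0,0,-0.15,0],[0,0,-0.3,0],[0,0,-0.4,0],[0,0,-0.4,0],[0,0,-0.4,0]]]'; python3 go.py .5918 .0042 .16 92.6
```

```text
time_s: 26.52
eef_pos: [0.5768, 0.1767, 0.1579]
eef_rot: [-0.001, 0.022, 1.0, -0.0]
wrist_force: [0.7, -0.5, -2.3]
opening: 0.179
grasp_force: 17.7
t 26.52 pos [0.5768 0.1767 0.1579] yaw 87.43 F [ 0.7 -0.5 -2.3] op 15.3 g 17.7 q6 -1.43 -> shares [-0.113 -0.858 -0.01 ] twist -0.06
```

```bash
python3 -m handwheel '[[[-0.02,-0.1,0,0],[-0.05,-0.3,0,-0.02],[-0.08,-0.5,0,-0.04],[-0.113,-0.7,0,-0.06],[-0.113,-0.8,0,-0.06],[-0.113,-0.858,0,-0.06],[-0.113,-0.858,0,-0.06],[-0.113,-0.858,0,-0.06]]]'; python3 go.py .5918 .0042 .102 92.6;python3 - <<'E'
from h import *
c=shot('scene','s9'); W=world(c); x,y,z=W[...,0],W[...,1],W[...,2]
hsv=cv2.cvtColor(c['color'],cv2.COLOR_RGB2HSV); h,s,v=[hsv[...,i].astype(int) for i in range(3)]
m=(s<60)&(v>120)&(x>.48)&(x<.7)
rect(W,m&(y>-.03)&(y<.06)&(z>.12)&(z<.17),'bar'); rect(W,m&(y>-.12)&(y<-.03)&(z>.088)&(z<.108),'barA')
E
```

```text
time_s: 27.52
eef_pos: [0.5922, 0.0054, 0.1586]
eef_rot: [-0.0, -0.023, 1.0, 0.0]
wrist_force: [0.6, -0.1, -1.8]
opening: 0.181
grasp_force: 17.8
t 27.52 pos [0.5922 0.0054 0.1586] yaw 92.64 F [ 0.6 -0.1 -1.8] op 15.5 g 17.8 q6 -1.81 -> shares [ 0.002 -0.006  0.283] twist 0.0
bar px [279. 174.] n 152 ctr [547.1   1.2] size [55.6 21. ] ang 5.7 med [547.3  -2.5 157.4]
bar px [310. 183.] n 190 ctr [633.6   7. ] size [68.9 22.8] ang 2.9 med [636.6   1.8 157.7]
barA px [280. 214.] n 428 ctr [594.3 -75.6] size [148.5  21.5] ang 1.5 med [597.8 -80.9  99.8]
```

Bar A lies centred across the rails. Placing bar B.

```bash
python3 -m handwheel '[[[0,0,0.1,0],[0,0,0.18,0],[0,0,0.22,0],[0,0,0.25,0],[0,0,0.265,0],[0,0,0.275,0],[0,0,0.283,0],[0,0,0.286,0],[0,0,0.286,0],[0,0,0.286,0]]]'; python3 go.py .5918 .0042 .1012 92.6
```

```text
time_s: 28.82
eef_pos: [0.5924, 0.0043, 0.1016]
eef_rot: [0.0, -0.023, 1.0, -0.0]
wrist_force: [0.7, 0.3, -1.4]
opening: 0.182
grasp_force: 17.8
t 28.82 pos [0.5924 0.0043 0.1016] yaw 92.59 F [ 0.7  0.3 -1.4] op 15.5 g 17.8 q6 -1.81 -> shares [ 0.003 -0.     0.002] twist -0.0
```

```bash
python3 -m handwheel '[[[0,0,0.002,0],[0,0,0.002,0],[0,0,0.002,0],[0,0,0.002,0]]]' 32; python3 -m handwheel '[[[0,0,-0.05,0],[0,0,-0.15,0],[0,0,-0.3,0],[0,0,-0.4,0],[0,0,-0.4,0]]]'; python3 go.py .4132 .256 .175 11.4
```

```text
time_s: 29.32
eef_pos: [0.5924, 0.0043, 0.1012]
eef_rot: [0.0, -0.023, 1.0, -0.0]
wrist_force: [0.5, 0.2, 0.6]
opening: 0.37
grasp_force: 0.0
time_s: 29.95
eef_pos: [0.5942, 0.004, 0.1847]
eef_rot: [0.003, -0.023, 1.0, -0.001]
wrist_force: [0.2, -0.4, 0.1]
opening: 0.376
grasp_force: 0.0
t 29.95 pos [0.5942 0.004  0.1847] yaw 92.6 F [ 0.2 -0.4  0.1] op 32.1 g 0.0 q6 -1.81 -> shares [0.847 1.3   0.041] twist 0.945
```

```bash
python3 -m handwheel '[[[0.15,0.2,0,0],[0.3,0.45,0,0],[0.45,0.7,0,0],[0.5,0.8,0,0],[0.5,0.8,0,0],[0.5,0.8,0,0]]]' 45; python3 -m handwheel '[[[0.1,0.2,0,0.11],[0.2,0.35,0,0.23],[0.3,0.5,0,0.35],[0.347,0.5,0.03,0.47],[0.347,0.5,0.03,0.59],[0.347,0.5,0.03,0.71],[0.347,0.5,0.03,0.83],[0.347,0.5,0.03,0.945],[0.347,0.5,0.03,0.945],[0.347,0.5,0.03,0.945]]]'; python3 go.py .4132 .256 .036 11.4; python3 - <<'E'
from h import *
c=shot('scene','s10'); W=world(c); x,y,z=W[...,0],W[...,1],W[...,2]
hsv=cv2.cvtColor(c['color'],cv2.COLOR_RGB2HSV); h,s,v=[hsv[...,i].astype(int) for i in range(3)]
rect(W,(h>8)&(h<28)&(s>90)&(x<.5)&(x>.3)&(abs(y)<.15)&(z>.08),'griptop')
m=(s<60)&(v>120)&(x>.48)&(x<.7)
rect(W,m&(y>-.12)&(y<.06)&(z>.095)&(z<.108),'bars')
cv2.imwrite('pics/s10c.png',cv2.resize(c['color'][80:280,180:400,::-1],None,fx=3,fy=3,interpolation=cv2.INTER_CUBIC))
E
```

```text
time_s: 30.7
eef_pos: [0.4855, 0.1591, 0.181]
eef_rot: [0.0, -0.023, 1.0, -0.0]
wrist_force: [-0.1, -0.5, -0.2]
opening: 0.526
grasp_force: 0.0
time_s: 31.95
eef_pos: [0.4119, 0.2559, 0.175]
eef_rot: [0.0, 0.633, 0.774, -0.0]
wrist_force: [-0.3, 0.4, 0.5]
opening: 0.533
grasp_force: 0.0
t 31.95 pos [0.4119 0.2559 0.175 ] yaw 11.5 F [-0.3  0.4  0.5] op 45.5 g 0.0 q6 0.11 -> shares [-0.001  0.007  0.695] twist 0.001
griptop px [242. 182.] n 102 ctr [421.6  10.4] size [21.1 59.7] ang 12.6 med [423.3   4.7  86.9]
bars px [296. 196.] n 279 ctr [594.8   4. ] size [149.3  21.8] ang 3.1 med [596.3   1.5 100.6]
bars px [280. 213.] n 318 ctr [594.9 -76.7] size [149.7  20.6] ang 2.4 med [596.  -78.3 100.4]
```

View pics/s10c.png

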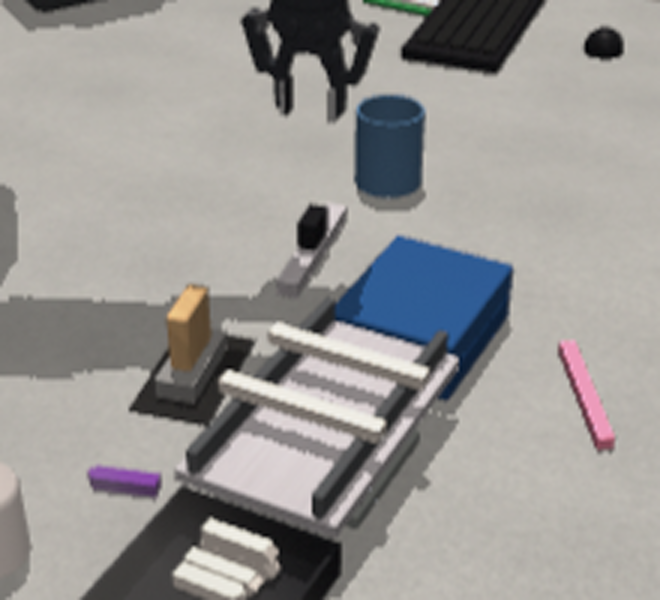

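Both bars lie square across the rails, the scraper is on its mat, and the gripper is over the beam. I'll descend and grasp it.

```bash
python3 -m handwheel '[[[0,0.007,0.25,0],[0,0.007,0.45,0],[0,0.007,0.58,0],[0,0.007,0.65,0],[0,0.007,0.68,0],[0,0.007,0.692,0],[0,0.007,0.692,0],[0,0.007,0.692,0]]]'; python3 -m handwheel '[[[0,0,0,0],[0,0,0,0],[0,0,0,0],[0,0,0,0],[0,0,0,0],[0,0,0,0]]]' 19; python3 -m handwheel '[[[0,0,-0.1,0],[0,0,-0.3,0],[0,0,-0.5,0],[0,0,-0.7,0],[0,0,-0.8,0],[0,0,-0.8,0],[0,0,-0.8,0]]]'; python3 go.py .5935 -.0358 .196 2.6
```

```text
time_s: 33.0
eef_pos: [0.4133, 0.2569, 0.0374]
eef_rot: [0.0, 0.633, 0.774, 0.001]
wrist_force: [-0.5, -0.2, 0.1]
opening: 0.53
grasp_force: 0.0
time_s: 33.75
eef_pos: [0.4133, 0.2569, 0.0373]
eef_rot: [0.0, 0.634, 0.774, 0.0]
wrist_force: [-0.0, 0.1, 6.1]
opening: 0.243
grasp_force: 60.5
time_s: 34.62
eef_pos: [0.4117, 0.2563, 0.195]
eef_rot: [-0.001, 0.634, 0.774, -0.001]
wrist_force: [0.7, -0.9, -3.5]
opening: 0.247
grasp_force: 59.7
t 34.62 pos [0.4117 0.2563 0.195 ] yaw 11.37 F [ 0.7 -0.9 -3.5] op 21.1 g 59.7 q6 0.11 -> shares [-1.611  0.603 -0.006] twist 0.102
```

```bash
python3 -m handwheel '[[[-0.1,0.05,0,0],[-0.3,0.12,0,0],[-0.5,0.2,0,0],[-0.7,0.3,0,0],[-0.82,0.3,0,0],[-0.82,0.3,0,0],[-0.82,0.3,0,0]]]'; python3 -m handwheel '[[[-0.15,0.06,0,0.02],[-0.35,0.13,0,0.05],[-0.55,0.2,0,0.08],[-0.7,0.303,0,0.102],[-0.791,0.303,0,0.102],[-0.791,0.303,0,0.102],[-0.791,0.303,0,0.102],[-0.791,0.303,0,0.102]]]'; python3 go.py .5937 -.0358 .1395 2.6;python3 - <<'E'
from h import *
c=shot('scene','s11');  W=world(c); x,y,z=W[...,0],W[...,1],W[...,2]
hsv=cv2.cvtColor(c['color'],cv2.COLOR_RGB2HSV); h,s,v=[hsv[...,i].astype(int) for i in range(3)]
rect(W,(s<60)&(v>100)&(y>-.15)&(y<.08)&(x>.5)&(x<.7)&(z>.145)&(z<.19),'beam')
cv2.imwrite('pics/s11c.png',cv2.resize(c['color'][80:280,180:400,::-1],None,fx=3,fy=3,interpolation=cv2.INTER_CUBIC))
E
```

```text
time_s: 35.5
eef_pos: [0.5029, 0.1082, 0.1953]
eef_rot: [-0.001, 0.634, 0.774, -0.001]
wrist_force: [-0.5, 1.2, -2.3]
opening: 0.247
grasp_force: 59.6
time_s: 36.5
eef_pos: [0.594, -0.0342, 0.1967]
eef_rot: [-0.0, 0.69, 0.724, 0.0]
wrist_force: [-0.5, 0.1, -3.6]
opening: 0.242
grasp_force: 59.8
t 36.5 pos [ 0.594  -0.0342  0.1967] yaw 2.69 F [-0.5  0.1 -3.6] op 20.7 g 59.8 q6 -0.3 -> shares [-0.008 -0.002  0.286] twist 0.001
beam px [302. 167.] n 47 ctr [596.   23.9] size [13.3 51.5] ang 3.6 med [598.9  28.5 179.7]
beam px [278. 190.] n 213 ctr [595. -72.] size [24.7 99.9] ang 2.8 med [597.1 -91.6 179.4]
```

View pics/s11c.png

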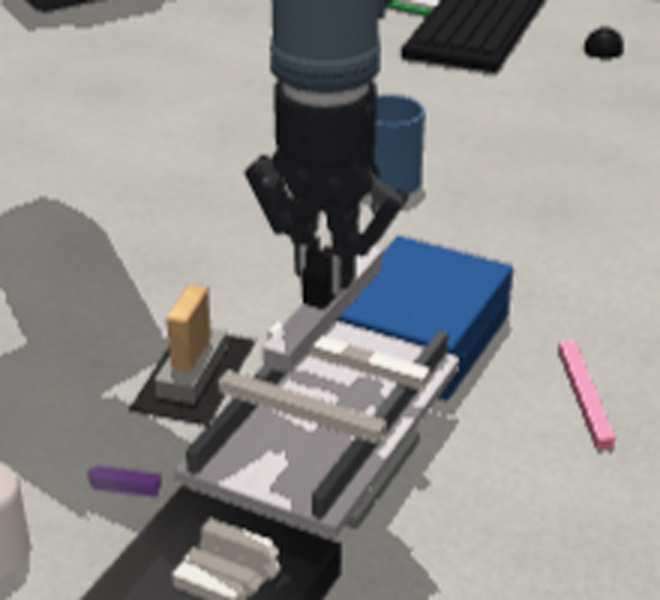

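The beam is level, centred and aligned above both bars. Lowering slowly, watching the force.

```bash
python3 -m handwheel '[[[-0.008,0,0.08,0],[-0.008,0,0.14,0],[-0.008,0,0.19,0],[-0.008,0,0.23,0],[-0.008,0,0.255,0],[-0.008,0,0.27,0],[-0.008,0,0.28,0],[-0.008,0,0.284,0],[-0.008,0,0.284,0],[-0.008,0,0.284,0]]]'; python3 go.py .5937 -.0358 .1385 2.6
```

```text
time_s: 37.8
eef_pos: [0.5947, -0.037, 0.1401]
eef_rot: [0.0, 0.691, 0.723, 0.0]
wrist_force: [-0.1, -0.3, -2.5]
opening: 0.245
grasp_force: 59.9
t 37.8 pos [ 0.5947 -0.037   0.1401] yaw 2.61 F [-0.1 -0.3 -2.5] op 20.9 g 59.9 q6 -0.31 -> shares [ 0.006 -0.005  0.008] twist 0.0
```

```bash
python3 -m handwheel '[[[0,0,0.004,0],[0,0,0.008,0],[0,0,0.009,0],[0,0,0.009,0]]]'; python3 -m handwheel '[[[0,0,0,0],[0,0,0,0],[0,0,0,0],[0,0,0,0]]]' 48; python3 -m handwheel '[[[0,0,-0.1,0],[0,0,-0.3,0],[0,0,-0.5,0],[0,0,-0.6,0],[0,0,-0.6,0]]]';python3 -m handwheel '[[[0.3,0,0,0],[0.6,0,0,0],[0.9,0,0,0],[1,0,0,0],[1,0,0,0],[1,0,0,0]]]'; python3 -m handwheel '[[[0.3,-0.2,0,0],[0.6,-0.5,0,0],[0.8,-0.5,0,0],[0.8,-0.5,0,0],[0.8,-0.5,0,0],[0.8,-0.5,0,0]]]'; python3 - <<'E'
from h import *
for n in('scene','top'):
    c=shot(n,n[0]+'12'); W=world(c); x,y,z=W[...,0],W[...,1],W[...,2]
    hsv=cv2.cvtColor(c['color'],cv2.COLOR_RGB2HSV); h,s,v=[hsv[...,i].astype(int) for i in range(3)]
    m=(s<60)&(v>100)&(y>-.15)&(y<.08)&(x>.5)&(x<.7)
    rect(W,m&(z>.114)&(z<.13),n+' beam'); rect(W,m&(z>.094)&(z<.108),n+' bars')
    rect(W,(h>8)&(h<28)&(s>90)&(x<.5)&(x>.3)&(abs(y)<.15)&(z>.08),'griptop')
    rect(W,(x>.54)&(x<.66)&(y<-.172)&(y>-.33)&(c['color'].min(2)>85),'frags')
c=dict(np.load('pics/s12.npz')); cv2.imwrite('pics/s12c.png',cv2.resize(c['color'][80:330,120:400,::-1],None,fx=2.3,fy=2.3,interpolation=cv2.INTER_CUBIC))
E
```

```text
time_s: 38.3
eef_pos: [0.5945, -0.037, 0.138]
eef_rot: [-0.0, 0.691, 0.723, -0.0]
wrist_force: [0.1, 0.4, -3.2]
opening: 0.241
grasp_force: 59.8
time_s: 38.8
eef_pos: [0.5947, -0.037, 0.1383]
eef_rot: [0.0, 0.691, 0.723, 0.0]
wrist_force: [-0.1, 0.8, -0.7]
opening: 0.563
grasp_force: 0.0
time_s: 39.42
eef_pos: [0.596, -0.0373, 0.2617]
eef_rot: [0.003, 0.691, 0.723, 0.001]
wrist_force: [0.2, -0.5, -0.6]
opening: 0.565
grasp_force: 0.0
time_s: 40.17
eef_pos: [0.5855, 0.1614, 0.2576]
eef_rot: [-0.0, 0.691, 0.723, -0.001]
wrist_force: [-1.1, 0.8, -0.2]
opening: 0.562
grasp_force: 0.0
time_s: 40.92
eef_pos: [0.4795, 0.3162, 0.2579]
eef_rot: [0.0, 0.692, 0.722, -0.0]
wrist_force: [0.6, 0.8, -0.7]
opening: 0.56
grasp_force: 0.0
scene beam px [285. 202.] n 287 ctr [594.9 -37.6] size [ 25.7 170.1] ang 1.9 med [598.1 -71.9 119.9]
scene bars px [275. 191.] n 58 ctr [537.    1.4] size [32.8 18.6] ang 1.7 med [535.6  -2.   99.6]
scene bars px [310. 201.] n 143 ctr [635.3   5.6] size [67.7 20.8] ang 2.6 med [635.7   2.3  99.5]
scene bars px [263. 208.] n 109 ctr [545.9 -78.9] size [52.4 17.7] ang 
[... 397 characters left out ...]
med [597.1 -90.3 119.2]
top beam px [259. 187.] n 153 ctr [592.5  16.5] size [24. 64.] ang 2.4 med [593.1  17.9 119.3]
top bars px [262. 174.] n 93 ctr [638.3   6.6] size [15.7 58.8] ang 89.6 med [637.6   7.6  99.2]
top bars px [288. 173.] n 91 ctr [641.6 -73.5] size [56.7 16.1] ang 2.4 med [640.4 -73.5  99.5]
top bars px [264. 202.] n 99 ctr [551.7   2.4] size [62.1 15.7] ang 0.8 med [549.4   3.1  99.1]
top bars px [290. 200.] n 109 ctr [553.1 -77.8] size [65.5 17.5] ang 5.5 med [554.  -77.7  99.1]
griptop px [262. 244.] n 122 ctr [418.6  13.8] size [20.3 58.9] ang 13.2 med [418.8  12.5  86.9]
frags px [326. 190.] n 316 ctr [ 597.  -204.7] size [67.  58.7] ang 3.1 med [ 594.9 -203.8   19. ]
```

View pics/s12c.png

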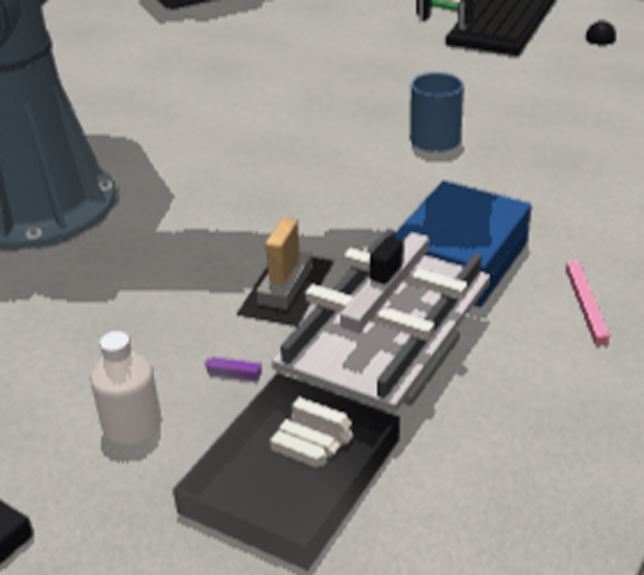

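The picture shows the beam level on both bars, the scraper square on the mat, the pieces in the tray, and the bystanders in place. Handing in.

```bash
python3 -c "
from bench import ctrl
print(ctrl.hand_in())"
```

```text
the job is handed in; nothing more can be done
None
```

I swept the broken pieces into the tray, stood the scraper back square on its mat, laid both bars across the rails and set the beam level on top, then handed the job in at about 41 s; no verdict came back, and only three of the four pieces can be made out in the pile, so I take the fourth to be under the others.

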